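Latch the hair-clipper case

ROBOT

A 6-joint arm with a two-finger parallel gripper is mounted at the origin on the work surface. World frame = base frame: x ahead of the robot, y to its left, z up, the work surface at z = 0. Lengths are in m, angles in rad, forces in N, time in s.
With the tool pointing down it reaches from about 0.35 to 0.85 m from the base axis. Payload 8.1 kg.
Tool frame: the origin (TCP) lies at the very end of the fingers, on their centre line; the grasp point (between the pads) lies 19 mm behind it; z points along the fingers, y is the line along which they close (so a half turn about z gives the same grasp; the last joint's range is limited). The gripper opens to 93 mm and grips with 3 to 60 N. Pads are 15 mm wide; open, the fingers measure 128 mm over their backs; the gripper's body (75 mm by 188 mm) begins 65 mm behind the grasp point.
Start: joints at [-1.28, 0.13, 1.488, -0, 1.523, -0.085], TCP at [0.22, -0.558, 0.219] pointing down, gripper open.
Joint ranges: [-2.96, 2.96], [-0.89, 2.26], [0.02, 2.5], [-1.34, 4.48], [0, 2.73], [-2.66, 2.66]. Speed limits (rad/s): [2.39, 2.39, 2.79, 3.14, 3.14, 3.14].

INTERFACE

Orientations are given as a unit quaternion [x, y, z, w].
In Python, from cell import manip, imaging gives the robot as it stands.
- The arm moves only by the tool carry_out, never from a script. Its argument "plan" is text: rows parted by semicolons, each of 7 numbers parted by spaces: the shift along the world's x, y, z normalised to -1 to 1, where 1 is 0.06 m, then the turn, a rotation vector about the world's x, y, z normalised to -1 to 1, where 1 is 90 degrees, then the closure, from 0 (fully open) to 1 (shut). In form: tx ty tz rx ry rz gripper; .... A call has 1 to 5 rows; each row shifts and turns the commanded pose from where the row before left it; what a row does not reach is not made up. A row lasts 1/8 s, in which the tool goes at most 62.5 mm and 10.7 degrees, less where a joint would pass 70% of its speed; a pose out of reach is approached as far as the arm can. A call with a number of a shift or a turn outside -1 to 1 is refused whole. A call with a gripper value outside its range is refused whole. The fingers move at their own pace and stop on an object; the grip force is fixed at half the most. Time passes only in rows, so rows that do not move let the fingers close. It gives the time, the measured TCP pose, the force, the opening and the grip force at its end, in the units of the state.
- manip.state(): the state, without advancing time (a new reading comes with each control period).
- imaging.capture(name): name is "side" or "top"; returns the picture (400x640x3 uint8, red, green, blue); there is no depth.
- imaging.calibration(name): a dict with "K" (3x3 intrinsics, pixels), "pose" (4x4, takes a point from camera to world coordinates). Camera axes: x right, y down, z forward; pixel columns grow to the right and rows downward; lengths in m; the calibration is good to about 2 mm. A picture is of the moment at which its call begins. calibration takes no time and is no camera call.
- manip.hand_in(): hands the job in; it is judged then, once.
Trained networks look in the newest picture that a camera, given by its name, has taken for a name from the list of things; names that differ only in an ending like _2 or _b are one class to them, and where a whole thing is asked for, a point or a joint stands for the part that bears it (a point fixed in the world has none). Each returns a list of dicts, best first, with "p" (0 to 1); they miss things now and then, are a little off and sometimes report something else, mostly with a low value. They report only what shows in the picture. A call takes as long as a camera call.
- imaging.trace(thing, camera): "region" (400x640 bool, what is visible of it) and "point" ([row, column] in pixels, amid what is visible of it).
- imaging.tip_of(thing, camera): "point" ([row, column] in pixels: a listed point, or the origin of a listed thing).
The state is a dict: "time_s": time; "qpos": joint angles; "qd": joint speeds; "tau": joint torques, N m; "position": TCP position; "eef_rot": TCP orientation; "force": force on the tool from outside, world axes, zero at the start; "ft_torque": the same for the moment, N m; "opening": finger opening in m; "gripper_force": force on a finger pad.
Only numpy, scipy, OpenCV 4.12 (cv2) and the standard library are available. Lean on these libraries where they do the work, as an engineer would, in place of code of your own. Each camera call takes 0.05 s, during which the arm holds its last target. There are 200 camera calls.

TASK

The larger of the two black hard cases standing in the tray is ajar: its toggle latch is undone. Tip the latch's wire loop over so that its crossbar drops behind the hooked keeper on the lid half, then swing the lever back over and press it down flat so that the lid is pulled tight and stays so when you let go.

Things in the scene. Friction and masses are not known exactly. Their poses are not given: they have to be found in the camera images.
- case: Larger black hard case, 200 (y) x 130 (x) x 120 (z) mm, fixed. Origin under it, 8 mm above the counter; z up, x from the fixed half (x -60 to 10) to the lid half (12 to 70). Latch on its top (z 120), centred on y 0, 41 wide. Keeper on the lid: post 16 wide, lid shut x 31.5-37.5, its lip (z 131-134) overhanging to x 41.5; 6 mm farther when ajar. The smaller, latched case is not part of the job.
- loop_bar (a point): Middle of the crossbar (along case y) of the 5 mm wire loop. Loop: 41 mm wide, 65 from pin to bar; passes freely over the lever, pinned to it 15 mm from its pivot and 4 below (lever flat). Starts within 15 deg of vertical, held by friction (0.2 N); tipped over 25 deg towards the lid it falls and its bar lands behind the keeper, bar 4-6 mm above the case top, if the lever is still open.
- latch_lever (a joint): Lever angle, rad: 0 = flat on the top, pointing to case -x; grows as it swings up (1.57 upright) and over towards the lid; starts 2.05-2.35 (limit 2.45). Pivot axis along y at case x -10, z 130 mm. Steel plate 24 wide, reaching 47 mm from the pivot, upper face 5 mm above the axis when flat. Stays where left (1.2 N at its end); hooked, takes up to 8 N, then goes over centre and stays down.
- case_lid (a joint): Angle of the lid half about its hinge at the foot of the case, rad: 0 = tight shut, 0.05 = ajar (6 mm gap more at the top). A rubber seal springs it ajar unless the latch holds it (14 N at the top to shut).

How it is judged:
By the outcome, as a careful person would: the job done as asked, in the order asked, and still so for the second after the job is handed in, with the robot touching nothing.
It also fails if it takes over 40 s, if anything falls off the work surface, if the arm or the gripper's body presses on something with over 40 N, if the wrist force passes 120 N, or if a joint passes its speed limit or range.

## Working session

There is one attempt and no reset: what is moved stays moved. The work goes in short steps, Python scripts to look and compute and a tool call to move; the robot and the scene stay as the last step left them, time stands still between calls to the robot, and variables do not carry over. Pictures are saved under pics/ and viewed, at most 10 in all, crops included, and the job is handed in when it is done.

Besides the shell and the picture viewer there is one more tool, called after "Request:" in YAML: its name, and indented under it one key for each argument. carry_out: Moves the arm, as the interface text tells. Its arguments: {"type":"object","properties":{"plan":{"type":"string"}},"required":["plan"]}

```bash
mkdir -p pics
cat > h.py <<'E'
import numpy as np, cv2
from cell import manip, imaging
def ray(cam,rc):
    c=imaging.calibration(cam);K=np.array(c["K"]);T=np.array(c["pose"])
    d=T[:3,:3]@np.linalg.solve(K,[rc[1],rc[0],1.]);return T[:3,3],d/np.linalg.norm(d)
def tri(a,b):
    (o1,d1),(o2,d2)=ray("side",a),ray("top",b)
    s=np.linalg.lstsq(np.c_[d1,-d2],o2-o1,rcond=None)[0]
    p,q=o1+s[0]*d1,o2+s[1]*d2;return (p+q)/2,np.linalg.norm(p-q)
def proj(cam,P):
    c=imaging.calibration(cam);K=np.array(c["K"]);T=np.linalg.inv(np.array(c["pose"]))
    P=np.atleast_2d(P);q=(P@T[:3,:3].T+T[:3,3])@K.T;return q[:,:2]/q[:,2:]
E
python3 - <<'E'
from h import *
ims={}
for c in("side","top"):
    ims[c]=imaging.capture(c);cv2.imwrite(f"pics/{c}0.png",ims[c][:,:,::-1])
    print(c,np.round(imaging.calibration(c)["pose"],3).tolist(),imaging.calibration(c)["K"])
r={}
for t in("case","loop_bar"):
    for c in("side","top"):
        r[t,c]=imaging.tip_of(t,c);print(t,c,[(np.round(d["point"],1).tolist(),round(d["p"],2)) for d in r[t,c]])
    try:print(tri(r[t,"side"][0]["point"],r[t,"top"][0]["point"]))
    except Exception as e:print(e)
for t in("case","latch_lever","loop_bar","case_lid"):
  for c in("side","top"):
    for d in imaging.trace(t,c):
        m=d["region"].astype(np.uint8);print(t,c,round(d["p"],2),d["point"],m.sum(),cv2.minAreaRect(cv2.findNonZero(m)) if m.any() else 0)
print(manip.state())
E
```

```text
side [[-0.8, -0.383, 0.462, 0.175], [-0.6, 0.499, -0.625, 0.529], [0.009, -0.777, -0.629, 0.634], [0.0, 0.0, 0.0, 1.0]] [[451.6686813    0.         318.69974603]
 [  0.         451.6686813  196.53484787]
 [  0.           0.           1.        ]]
top [[-0.001, -0.989, 0.146, 0.412], [-1.0, -0.0, -0.007, 0.008], [0.007, -0.146, -0.989, 0.947], [0.0, 0.0, 0.0, 1.0]] [[447.67091696   0.         316.5644609 ]
 [  0.         447.67091696 199.92312611]
 [  0.           0.           1.        ]]
case side [([307.1, 263.9], 0.96)]
case top [([208.4, 222.1], 0.7)]
(array([0.53183222, 0.20052517, 0.00629448]), np.float64(0.001606125602976825))
loop_bar side [([217.4, 261.1], 0.6)]
loop_bar top [([202.1, 198.5], 0.62), ([208.8, 221.9], 0.28)]
(array([0.5175347 , 0.19810294, 0.21484469]), np.float64(0.0028653093985785308))
case side 0.9 [283.9, 256.9] 14648 ((260.0174865722656, 279.65087890625), (114.83209991455078, 153.25070190429688), 47.862403869628906)
case top 0.58 [199.5, 212.5] 8183 ((212.291259765625, 201.68051147460938), (115.33525848388672, 74.22566223144531), 4.144623756408691)
latch_
[... 779 characters left out ...]
ime_s': 0.7, 'qpos': array([-1.28038689e+00,  1.30334213e-01,  1.48818316e+00,  2.58083906e-05,
        1.52301014e+00, -8.53569662e-02]), 'qd': array([-1.29038787e-03,  7.86619240e-04, -1.57644404e-03,  9.79043997e-04,
        4.82671715e-04, -7.12677839e-05]), 'tau': array([-1.59590247e-03, -5.59604502e+01, -4.91945457e+01,  7.68486969e-02,
        2.28852953e-02, -3.72592274e-05]), 'position': array([ 0.22024972, -0.55812978,  0.21868381]), 'eef_rot': array([9.82401926e-01, 1.86779162e-01, 1.61552920e-05, 3.10803591e-05]), 'force': array([0.40497085, 1.00757944, 1.11332094]), 'ft_torque': array([-0.01938877,  0.01287854, -0.05069035]), 'gripper_force': 0.0, 'opening': 0.09310033056000647}
```

View pics/side0.png

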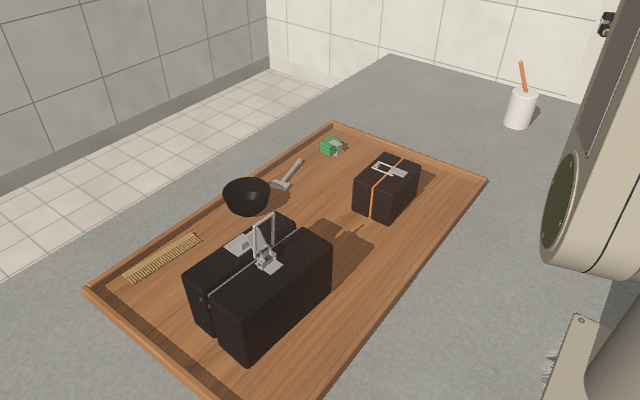

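View pics/top0.png

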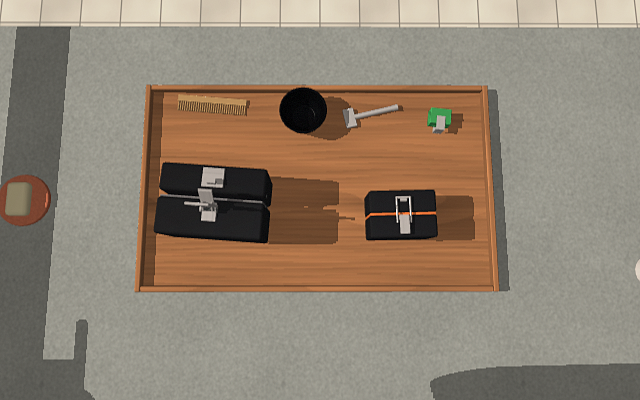

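The side view shows the big case with its lid half away from the robot (+x). The lever and loop stand up near (262,235), and the keeper plate is at (238,243). In the top view the keeper is at (213,177) and the latch at (207,205), with the case turned about -4°. The bar at z 0.215 agrees with the geometry. Next I'll refine the case pose by fitting its silhouette.

Run:
```python
from h import *
from scipy.optimize import minimize
M={c:cv2.imread(f"pics/{c}0.png",0)<60 for c in("side","top")}
# dark region near the case
for c in M:
    t=imaging.trace("case",c)[0]["region"]|(imaging.trace("case_lid",c)[0]["region"] if c=="side" else False)
    k=np.ones((9,9),np.uint8); M[c]=cv2.morphologyEx(t.astype(np.uint8),cv2.MORPH_CLOSE,k)
cal={c:(np.array(imaging.calibration(c)["K"]),np.linalg.inv(np.array(imaging.calibration(c)["pose"]))) for c in M}
def w(p,P):
    c,s=np.cos(p[2]),np.sin(p[2]);P=np.asarray(P,float)
    return np.c_[p[0]+c*P[:,0]-s*P[:,1],p[1]+s*P[:,0]+c*P[:,1],P[:,2]+.008]
A=[(x,y,z) for x in(-.06,.01) for y in(-.1,.1) for z in(0,.12)]
B=[(x+.05*z,y,z) for x in(.012,.07) for y in(-.1,.1) for z in(0,.12)]
def pj(c,P):
    K,T=cal[c];q=(P@T[:3,:3].T+T[:3,3])@K.T;return q[:,:2]/q[:,2:]
def cost(p):
    f=0
    for c in M:
        m=np.zeros((1600,2560),np.uint8)
        for Q in(A,B):cv2.fillConvexPoly(m,cv2.convexHull((pj(c,w(p,Q))*4).round().astype(np.int32)),255)
        m=cv2.resize(m,(640,400),interpolation=cv2.INTER_AREA)/255.
        f+=1-np.minimum(m,M[c]).sum()/np.maximum(m,M[c]).sum()
    return f
r=minimize(cost,[.532,.2,-.065],method="Nelder-Mead",options=dict(initial_simplex=[[.532,.2,-.065],[.54,.2,-.065],[.532,.208,-.065],[.532,.2,0.]]))
p=r.x;print(p,r.fun);np.save("pose.npy",p)
side=cv2.imread("pics/side0.png");top=cv2.imread("pics/top0.png");out=[]
for c,im,(x0,y0) in(("side",side,(170,190)),("top",top,(130,140))):
    s=4; cr=cv2.resize(im[y0:y0+150,x0:x0+100+70],None,fx=s*.58*1.0,fy=s*.58*1.0*1.0,interpolation=2) if 0 else cv2.resize(im[y0:y0+190 if c=="side" else y0+120,x0:x0+170],None,fx=2.3,fy=2.3,interpolation=2)
    for Q in(A,B):
        q=(pj(c,w(p,Q))-[x0,y0])*2.3
        for i in range(8):
            for j in range(i):
                if bin(i^j).count("1")==1:cv2.line(cr,tuple(q[i].astype(int).tolist()),tuple(q[j].astype(int).tolist()),(0,255,0),1)
    kp=[(.0375,y,.134) for y in(-.008,.008)]+[(.0475,y,.134) for y in(.008,-.008)]
    q=(pj(c,w(p,kp))-[x0,y0])*2.3;cv2.polylines(cr,[q.astype(np.int32)],True,(0,0,255),1)
    for a in(2.05,2.35):
        e=[(-.01,0,.13),(-.01-.047*np.cos(a),0,.13+.047*np.sin(a))];q=((pj(c,w(p,e))-[x0,y0])*2.3).astype(np.int32);cv2.polylines(cr,[q],False,(255,255,0),1)
    cr=cv2.copyMakeBorder(cr,0,440-cr.shape[0],0,0,cv2.BORDER_CONSTANT);out.append(cr)
cv2.imwrite("pics/fit.png",np.hstack(out))
b=np.array([.5175,.1981]);d=b-p[:2];c,s=np.cos(p[2]),np.sin(p[2]);print("bar in case",c*d[0]+s*d[1],-s*d[0]+c*d[1])
```

```text
[ 0.52428366  0.19814709 -0.07856195] 0.11226149243215011
bar in case -0.006759039597636578 -0.0005793371646621384
```

View pics/fit.png

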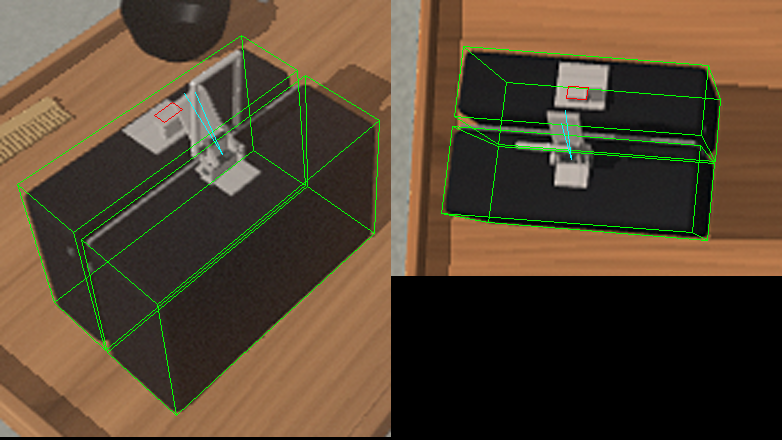

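Request:
carry_out:
  plan: "1 0.3 1 0 0 -0.1 1; 1 0.8 0.6 0 0 -0.1 1; 1 1 0 0 0 -0.083 1; 0.8 1 0 0 0 0 1; 0 1 0 0 0 0 1"

```text
time_s: 1.48
position: [0.3927, -0.3549, 0.2879]
eef_rot: [0.999, -0.033, 0.0, -0.0]
force: [0.6, 0.1, 0.3]
opening: 0.0475
gripper_force: 0.0
```

The wireframe matches both images: case at (0.524, 0.198), yaw -0.079. The red keeper sits on the real one at about (577,92) in the crop, and the lever lines lie along the lever. I'm moving on to the approach.

Request:
carry_out:
  plan: "0.2 1 0 0 0 0 1; 0.2 1 0 0 0 0 1; 0.2 1 0 0 0 0 1; 0.2 1 0 0 0 0 1; 0.2 1 0 0 0 0 1"

```text
time_s: 2.1
position: [0.451, -0.0549, 0.2887]
eef_rot: [0.999, -0.035, 0.001, 0.0]
force: [1.1, 0.2, -0.5]
opening: 0.0015
gripper_force: 0.0
```

Request:
carry_out:
  plan: "0 1 0 0 0 0 1; 0 1 0 0 0 0 1; 0 1 0 0 0 0 1; 0 0 0 0 0 0 1; 0 0 0 0 0 0 1"

```text
time_s: 2.72
position: [0.4508, 0.123, 0.2884]
eef_rot: [0.999, -0.034, -0.0, 0.0]
force: [0.6, -0.3, 0.7]
opening: 0.0008
gripper_force: 0.0
```

Request:
carry_out:
  plan: "0.1 1 0 0 0 0 1; 0 0.28 -0.3 0 0 0 1; 0 0 -0.6 0 0 0 1; 0 0 -0.55 0 0 0 1; 0 0 0 0 0 0 1"

```text
time_s: 3.35
position: [0.455, 0.1977, 0.1978]
eef_rot: [0.999, -0.035, -0.003, 0.001]
force: [0.2, -0.4, 0.4]
opening: 0.0006
gripper_force: 0.0
```

Request:
carry_out:
  plan: "0.25 0 0 0 0 0 1; 0.25 0 0 0 0 0 1; 0.2 0 0 0 0 0 1; 0.15 -0.01 0 0 0 0 1; 0.15 -0.01 0 0 0 0 1"

```text
time_s: 3.98
position: [0.5175, 0.1985, 0.2017]
eef_rot: [0.999, -0.035, 0.0, -0.0]
force: [-0.5, 0.3, 0.4]
opening: 0.0002
gripper_force: 0.0
```

Request:
carry_out:
  plan: "0.15 -0.01 0 0 0 0 1; 0.15 -0.01 0 0 0 0 1; 0.1 -0.01 0 0 0 0 1; 0 0 0 0 0 0 1; 0 0 0 0 0 0 1"

```text
time_s: 4.6
position: [0.5407, 0.197, 0.2013]
eef_rot: [0.999, -0.034, -0.0, 0.0]
force: [-0.3, 0.4, 0.7]
opening: 0.0005
gripper_force: 0.0
```

Run:
```python
from h import *
im=[]
for c,(x0,y0) in(("side",(170,160)),("top",(130,110))):
    a=imaging.capture(c)[:,:,::-1];im.append(cv2.resize(a[y0:y0+160,x0:x0+160],None,fx=2.4,fy=2.4,interpolation=2))
    print(c,[(np.round(d["point"],1).tolist(),round(d["p"],2)) for d in imaging.tip_of("loop_bar",c)])
cv2.imwrite("pics/p1.png",np.hstack(im))
```

```text
side [([212.6, 234.6], 0.79)]
top [([170.2, 208.1], 0.5)]
```

View pics/p1.png

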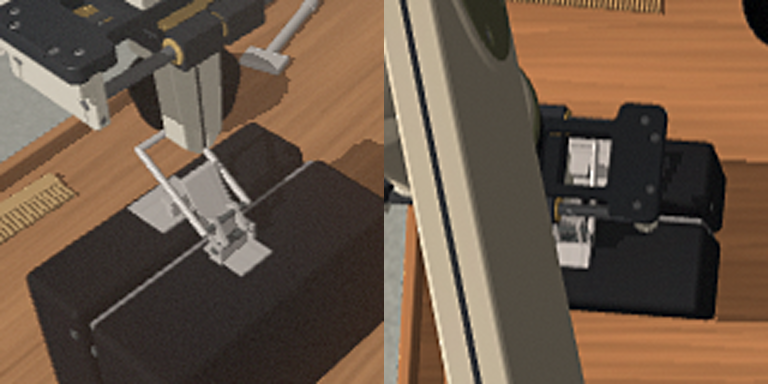

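The finger is pushing the loop, which leans towards the lid (bar at about (150,140) in the crop) but hasn't fallen yet. I'll push a little further.

Request:
carry_out:
  plan: "0.15 -0.01 0 0 0 0 1; 0.15 -0.01 0 0 0 0 1; 0.1 -0.01 0 0 0 0 1; 0 0 0 0 0 0 1; 0 0 0 0 0 0 1"

```text
time_s: 5.42
position: [0.5648, 0.1952, 0.2012]
eef_rot: [0.999, -0.034, -0.0, 0.0]
force: [-0.2, 0.3, 0.1]
opening: 0.0007
gripper_force: 0.0
```

Run:
```python
from h import *
a=imaging.capture("side")[:,:,::-1]
print([(np.round(d["point"],1).tolist(),round(d["p"],2)) for d in imaging.tip_of("loop_bar","side")])
p=np.load("pose.npy");c,s=np.cos(p[2]),np.sin(p[2])
print("expected behind keeper",proj("side",[p[0]+c*.056,p[1]+s*.056,.133]))
cv2.imwrite("pics/p2.png",cv2.resize(a[160:320,170:340],None,fx=3,fy=3,interpolation=2))
```

```text
[]
expected behind keeper [[238.13929156 238.92728787]]
```

View pics/p2.png

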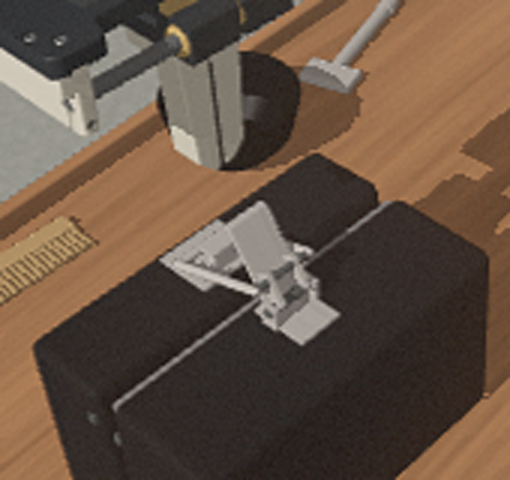

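The loop has dropped over onto the lid behind the keeper, with one bar end at about (168,262) in the crop. The lever is still open. I'll lower the finger on the lid side and swing the lever over along its arc.

Request:
carry_out:
  plan: "0.2 0 0 0 0 0 1; 0 0 -0.35 0 0 0 1; 0 0 -0.33 0 0 0 1; 0 0 0 0 0 0 1"

```text
time_s: 6.02
position: [0.5745, 0.1946, 0.1565]
eef_rot: [0.999, -0.034, -0.003, 0.001]
force: [-0.3, -0.2, 0.3]
opening: 0.0002
gripper_force: 0.0
```

Request:
carry_out:
  plan: "-0.2 0.01 0 0 0 0 1; -0.2 0.02 0.03 0 0 0 1; -0.2 0.02 0.1 0 0 0 1; 0 0 0 0 0 0 1"

```text
time_s: 6.52
position: [0.5405, 0.1987, 0.1699]
eef_rot: [0.999, -0.034, 0.001, -0.0]
force: [-0.0, -0.0, 0.2]
opening: 0.0004
gripper_force: 0.0
```

Request:
carry_out:
  plan: "-0.15 0 0.05 0 0 0 1; -0.15 0.01 0.03 0 0 0 1; -0.15 0.01 0 0 0 0 1; 0 0 0 0 0 0 1"

```text
time_s: 7.02
position: [0.5134, 0.1994, 0.1734]
eef_rot: [0.999, -0.034, 0.0, 0.0]
force: [0.7, -0.4, 0.3]
opening: 0.0002
gripper_force: 0.5
```

Run:
```python
from h import *
a=imaging.capture("side")[:,:,::-1]
cv2.imwrite("pics/p3.png",cv2.resize(a[160:320,170:340],None,fx=3,fy=3,interpolation=2))
```

```text
(no output)
```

View pics/p3.png

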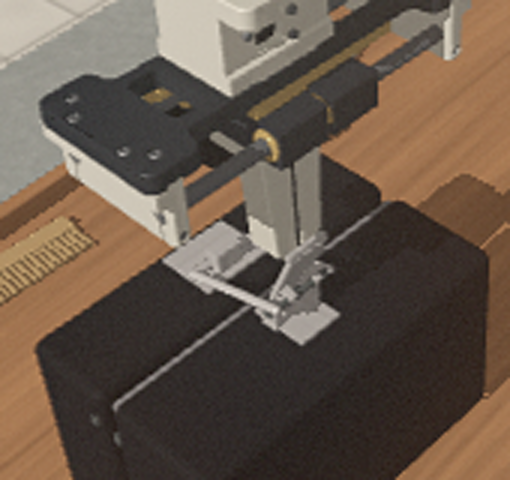

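The finger is on the lever, which is about upright or just past it. The loop has been drawn back, and its bar end now shows nearer the keeper at about (195,272). I'll carry on along the arc.

Request:
carry_out:
  plan: "-0.15 0.01 -0.02 0 0 0 1; -0.12 0.01 -0.07 0 0 0 1; -0.1 0 -0.1 0 0 0 1; 0 0 0 0 0 0 1"

```text
time_s: 7.58
position: [0.4903, 0.2006, 0.1607]
eef_rot: [0.999, -0.034, -0.001, 0.0]
force: [0.1, 0.0, -0.4]
opening: 0.0002
gripper_force: 0.0
```

Request:
carry_out:
  plan: "-0.08 0 -0.12 0 0 0 1; -0.04 0 -0.12 0 0 0 1; 0 0 0 0 0 0 1"

```text
time_s: 7.95
position: [0.4833, 0.2003, 0.1459]
eef_rot: [0.999, -0.034, -0.001, 0.0]
force: [1.0, 0.2, -0.6]
opening: 0.0005
gripper_force: 0.0
```

Run:
```python
from h import *
a=imaging.capture("side")[:,:,::-1]
cv2.imwrite("pics/p4.png",cv2.resize(a[160:320,170:340],None,fx=3,fy=3,interpolation=2))
```

```text
(no output)
```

View pics/p4.png

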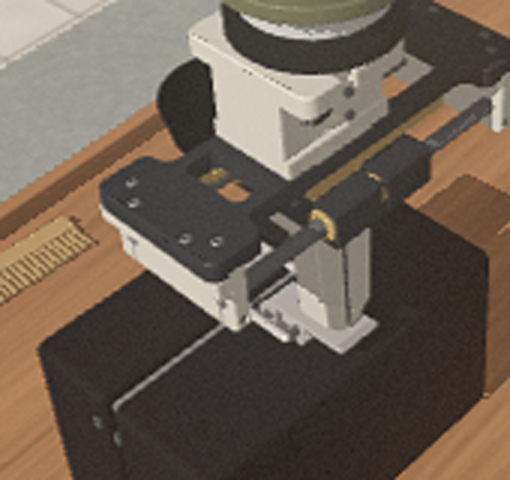

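The lever is lying down under the fingertip at about (340,325), and the lid gap can't be seen from here. I'll press it flat, then lift off.

Request:
carry_out:
  plan: "0 0 -0.05 0 0 0 1; 0 0 -0.05 0 0 0 1; 0 0 0 0 0 0 1"

```text
time_s: 8.38
position: [0.4847, 0.2006, 0.143]
eef_rot: [0.999, -0.034, 0.0, -0.0]
force: [-6.2, -2.0, 12.2]
opening: 0.0003
gripper_force: 6.2
```

Request:
carry_out:
  plan: "0 0 -0.05 0 0 0 1; 0 0 -0.04 0 0 0 1; 0 0 0 0 0 0 1"

```text
time_s: 8.75
position: [0.4849, 0.2008, 0.1421]
eef_rot: [0.999, -0.034, 0.001, -0.0]
force: [-24.5, -7.7, 46.3]
opening: 0.0004
gripper_force: 23.1
```

Request:
carry_out:
  plan: "0 0 0.2 0 0 0 1; 0 0 0.6 0 0 0 1; 0 0 1 0 0 0 1; -0.5 -1 0.6 0 0 0 1; -0.5 -1 0 0 0 0 1"

```text
time_s: 9.38
position: [0.433, 0.0949, 0.2769]
eef_rot: [0.999, -0.033, 0.003, -0.0]
force: [-0.2, -1.3, 0.5]
opening: 0.0006
gripper_force: 0.0
```

Request:
carry_out:
  plan: "0 -1 0 0 0 0 1; 0 -1 0 0 0 0 1; 0 -1 0 0 0 0 1; 0 0 0 0 0 0 1; 0 0 0 0 0 0 1"

```text
time_s: 10.0
position: [0.4319, -0.0844, 0.2734]
eef_rot: [0.999, -0.035, -0.0, -0.0]
force: [-0.2, 0.3, -0.2]
opening: 0.0002
gripper_force: 0.0
```

Run:
```python
from h import *
im=[]
for c,(x0,y0) in(("side",(170,170)),("top",(130,120))):
    a=imaging.capture(c)[:,:,::-1];im.append(cv2.resize(a[y0:y0+160,x0:x0+160],None,fx=2.5,fy=2.5,interpolation=2))
cv2.imwrite("pics/p5.png",np.hstack(im))
```

```text
(no output)
```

View pics/p5.png

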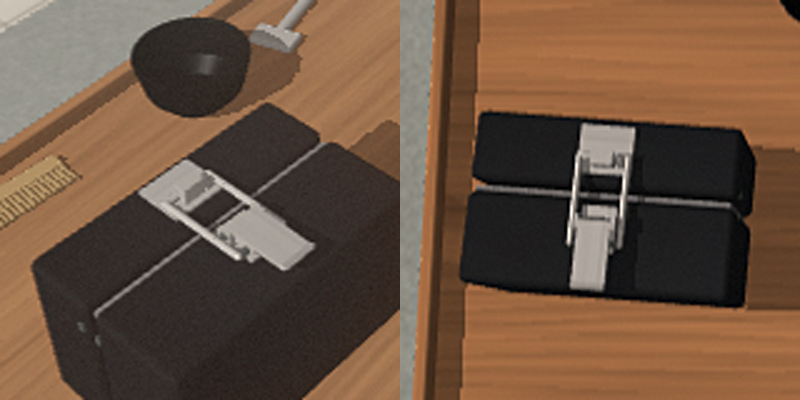

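The lever lies flat and the loop spans to the keeper. I'll check numerically that the lid has actually pulled in by about 6 mm, comparing its outer edge with the first picture.

Run:
```python
from h import *
p=np.load("pose.npy");c,s=np.cos(p[2]),np.sin(p[2])
W=lambda x,y,z:[p[0]+c*x-s*y,p[1]+s*x+c*y,z+.008]
t0=cv2.imread("pics/top0.png",0).astype(float);t1=cv2.cvtColor(imaging.capture("top"),cv2.COLOR_RGB2GRAY).astype(float)
cv2.imwrite("pics/top1.png",t1)
def edge(t,xs,y,z):  # scan along case x
    q=proj("top",[W(x,y,z) for x in xs]).astype(np.float32)
    return cv2.remap(t.astype(np.float32),q[:,:1],q[:,1:],1).ravel()
xs=np.arange(.045,.1,.0005)
for y in(-.08,-.06,-.04,.04,.06,.08):
    o=[]
    for t in(t0,t1):
        v=edge(t,xs,y,.12);o.append(round(1000*xs[np.argmax(v>60)],1))
    print(y,"outer lid edge mm before/after",o)
# latch strip: keeper plate
for n,t in(("0",t0),("1",t1)):
    for y in (.0,.014):
        v=edge(t,np.arange(.02,.07,.002),y,.125);print(n,y,v.astype(int).tolist())
a=np.hstack([cv2.resize(t[150:230,175:235],None,fx=6,fy=6,interpolation=2) for t in(t0,t1)])
cv2.imwrite("pics/cmp.png",a)
```

```text
-0.08 outer lid edge mm before/after [np.float64(74.5), np.float64(71.0)]
-0.06 outer lid edge mm before/after [np.float64(74.5), np.float64(70.0)]
-0.04 outer lid edge mm before/after [np.float64(74.0), np.float64(70.0)]
0.04 outer lid edge mm before/after [np.float64(74.0), np.float64(69.5)]
0.06 outer lid edge mm before/after [np.float64(74.0), np.float64(69.5)]
0.08 outer lid edge mm before/after [np.float64(73.5), np.float64(69.5)]
0 0.0 [141, 130, 125, 120, 88, 25, 48, 144, 182, 132, 111, 162, 177, 176, 174, 175, 175, 174, 174, 169, 168, 172, 172, 176, 137]
0 0.014 [131, 136, 156, 162, 105, 31, 74, 157, 177, 175, 176, 175, 174, 172, 172, 174, 175, 176, 174, 169, 169, 172, 173, 178, 158]
1 0.0 [26, 29, 28, 22, 119, 184, 140, 109, 154, 168, 166, 165, 165, 166, 166, 166, 162, 159, 161, 162, 163, 166, 123, 4, 29]
1 0.014 [24, 23, 20, 30, 72, 101, 103, 101, 98, 115, 156, 157, 145, 168, 167, 166, 164, 159, 160, 163, 166, 157, 104, 28, 43][ WARN:0@0.371] global loadsave.cpp:1063 imwrite_ Unsupported depth image for selected encoder is fallbacked to CV_8U.
```

View pics/cmp.png

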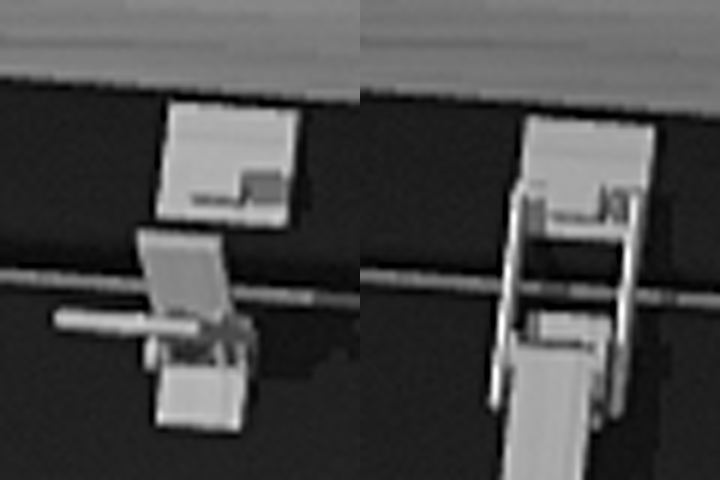

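The outer lid edge moved from about 74 mm to about 70 mm, which is the shut position. The loop's bar is under the keeper lip and the lever is flat with the robot clear, so I'm handing in.

```bash
python3 -c "
from cell import manip
print(manip.hand_in())"
```

```text
the job is handed in; nothing more can be done
None
```

The larger case is latched: the loop is hooked behind the keeper, the lever is pressed flat, and the lid stayed shut (top edge at about 70 mm) after I let go; I handed it in about 10 s into the 40 s limit.

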